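Cap the refilled ink tank and hold its recessed reset

TASK

The magenta tank in the bulk ink rack has just been refilled and its flip cap left open: press the cap fully shut. After that, with the orange reset pin from the tool stand in the gripper, reach down the reset hole of the magenta module on the ink level controller and press the recessed button right down; finish while holding it down with the pin still gripped. Leave the other caps, the other reset buttons and everything else on the bench as they are.

Things in the scene. Friction and masses are not known exactly. Their poses are not given: they have to be found in the camera images.
- tank_magenta: Magenta ink tank: off-white box 100 (x) x 46 (y) x 105 mm, magenta labels, fixed in a grey tray (216 mm wide) with three like tanks, 50 mm pitch along y, any colour order. Origin: centre of its underside, 8 mm above the table; x to its rear, away from the robot, z up. Filler neck 26 mm in diameter, 22 mm in front of the centre, rim 131 mm above the table. Top behind the neck is flat and clear.
- cap_magenta_hinge (a point): Point on the hinge axis of the magenta cap, 3 mm in front of the tank's centre, 131.5 mm above the table. The axis runs along the tank's y; the cap lies in front of it (towards the tank's -x) when shut. This point's axes are the tank's.
- cap_magenta_top (a point): Centre of the magenta cap's outer face; it moves with the cap. The cap is a 33 mm disc, 6 mm thick, its centre 19 mm from the hinge, with a 14 mm wide thumb lip reaching 42 mm from the hinge. When shut the outer face is level, 137.5 mm above the table.
- cap_cyan (a joint): Hinge of the cyan filler cap, rad: 0 shut on the neck, about 1.5 upright; it starts shut and must stay so.
- cap_magenta (a joint): Hinge of the magenta filler cap, rad: 0 shut on the neck, about 1.5 upright; it starts standing open at 1.4 to 2.1 (past 1.57 it leans back, away from the neck). Stiff hinge: it stays where it is left; a fingertip push of about 1 N near its edge turns it.
- cap_yellow (a joint): Hinge of the yellow filler cap, rad: 0 shut on the neck, about 1.5 upright; it starts shut and must stay so.
- cap_black (a joint): Hinge of the black filler cap, rad: 0 shut on the neck, about 1.5 upright; it starts shut and must stay so.
- controller_base: Black base of the ink level controller, 130 x 200 mm, fixed on the table, with four light-grey plug-in modules side by side (44 mm pitch along its y, any colour order). Origin at the centre of its underside; z up. Its grey end cheeks are the tallest part, 62 mm.
- module_magenta: The controller module of the magenta tank: light-grey block 108 (x) x 43 (y) x 48 mm, its top 60 mm above the table; magenta square on its rear half and two magenta bars before and behind its reset hole. Origin: centre of its underside; x to the rear, z up. The other modules are alike in cyan, yellow and black.
- reset_magenta_mouth (a point): Centre of the mouth of the magenta module's round reset hole, on its top face (60 mm above the table), 36 mm in front of the module's centre. Hole 11 mm in diameter, vertical; the button's top lies 14 mm below the mouth. z up.
- reset_cyan (a joint): Travel of the cyan module's recessed white reset button (9.6 mm in diameter), m: 0 up, 0.005 fully down; spring of 1.4 N at the start of travel rising to 4.9 N fully down. Must not be pressed.
- reset_magenta (a joint): Travel of the magenta module's recessed white reset button (9.6 mm in diameter), m: 0 up, 0.005 fully down; spring of 1.4 N at the start of travel rising to 4.9 N fully down.
- reset_yellow (a joint): Travel of the yellow module's recessed white reset button (9.6 mm in diameter), m: 0 up, 0.005 fully down; spring of 1.4 N at the start of travel rising to 4.9 N fully down. Must not be pressed.
- reset_black (a joint): Travel of the black module's recessed white reset button (9.6 mm in diameter), m: 0 up, 0.005 fully down; spring of 1.4 N at the start of travel rising to 4.9 N fully down. Must not be pressed.
- tool_stand: Black block 52 (x) x 130 (y) x 50 mm, fixed, with two holes 76 mm apart along its y, one for the reset pin and one for the screwdriver (either way round). Origin at the centre of its underside.
- reset_pin: Reset pin (stylus), loose, upright in the tool stand: orange round handle 14 mm in diameter, white collar 20 mm in diameter, steel shank 5 mm in diameter with round end. Origin on its axis at the collar's underside, which rests on the stand's top, 50 mm above the table; z up along the handle. Collar 4 mm high, handle from 4 to 84 mm above the origin, shank 42 mm below it. About 45 g.
- pin_tip (a point): The tip of the reset pin's shank, 42 mm below the pin's origin along its axis.
- screwdriver: Grey screwdriver standing in the other hole of the tool stand, handle up to 21 mm in diameter and 66 mm high. Origin on its axis at the stand's top. A bystander.
- refill_bottle: White ink refill bottle with magenta label, 52 mm in diameter, 135 mm high, behind the rack and controller; origin at the centre of its underside. A bystander.
- tape_roll: Brown full tape roll lying flat, 84 mm in diameter, 24 mm high; origin at the centre of its underside. A bystander.
- squeegee: Flat blue plastic squeegee, 70 x 100 mm, 9 mm high; origin at the centre of its underside. A bystander.
- small_carton: Cardboard carton 90 x 120 x 70 mm; origin at the centre of its underside. A bystander.
- card_stack: Stack of white cards, 55 x 90 x 30 mm; origin at the centre of its underside. A bystander.
- cleaner_jar: White jar with blue lid, 68 mm in diameter, 85 mm high; origin at the centre of its underside. A bystander.

How it is judged (in metres and radians):
On the way, in this order (a step that is already met when the one before it is completed fails the run):
1. the magenta cap is pressed shut (value of joint cap_magenta below 0.06 rad), for 0.2 s.
2. the pin, held in the gripper, presses the magenta reset button down through its hole (value of joint reset_magenta above 0.0035 m and horizontal distance between pin_tip and reset_magenta_mouth below 0.006 m and z of pin_tip in the frame of reset_magenta_mouth below -0.014 m and contact force between reset_pin and module_magenta above 1.5 N and contact force between the fingers and reset_pin above 3 N), for 0.3 s.
At the end, for the whole second after the job is handed in: Magenta cap shut (0.06 rad); the gripped pin's tip is in the magenta hole (6 mm of its axis, 14 mm or more below the mouth), pushing over 1.5 N, and keeps the button at least 3.5 mm down of 5; other caps shut (0.06 rad), other reset buttons up (under 1.5 mm) (all of step 2 and value of joint each of cap_magenta, cap_cyan, cap_yellow, cap_black below 0.06 rad and value of joint each of reset_cyan, reset_yellow, reset_black below 0.0015 m); the arm keeps its last pose, push and grip.
It fails at once if another colour's reset button is pressed (value of joint any of reset_cyan, reset_yellow, reset_black above 0.002 m).
It fails at once if another tank's cap is flipped open (value of joint any of cap_cyan, cap_yellow, cap_black above 0.3 rad).
It fails at once if a bystander is moved by more than 30 mm (distance of any of screwdriver, refill_bottle, tape_roll, squeegee, small_carton, card_stack, cleaner_jar from where it was at the start of the episode above 0.03 m).
It also fails if it takes over 50 s, if anything falls off the work surface, if the arm or the gripper's body presses on something with over 40 N, if the wrist force passes 120 N, or if a joint passes its speed limit or range.

ROBOT

A 6-joint arm with a two-finger parallel gripper is mounted at the origin on the work surface. World frame = base frame: x ahead of the robot, y to its left, z up, the work surface at z = 0. Lengths are in mm, angles in rad, forces in N, time in s.
With the tool pointing down it reaches from about 275 to 1000 mm from the base axis. Payload 8.4 kg.
Tool frame: the origin (TCP) lies at the centre of the arm's flange, where the gripper is bolted on; the fingertips stand 173 mm ahead of it and the grasp point (between the pads) lies 155 mm ahead of it (r.nose_length is the distance from the TCP to the fingertips, in mm); z points along the fingers, y is the direction in which the jaws open and shut (so a half turn about z gives the same grasp; the last joint's range is limited). The gripper opens to 85 mm and grips with 20 to 120 N. Pads are 22 mm wide; open, the fingers measure 114 mm over their backs; the gripper's body (76 mm by 85 mm) begins 54 mm behind the grasp point. The pads swing forward as they close: fully open they stand 13 mm farther back than shut.
Start: joints at [1.116, 0.353, 1.633, -0, 1.155, -0.002], TCP at [273.428, 562.02, 404.681] pointing down, gripper open.
Joint ranges: [-2.63, 2.63], [-0.92, 2.1], [0.06, 2.66], [-1.3, 4.44], [0, 2.69], [-3.02, 3.02]. Speed limits (rad/s): [2.22, 2.22, 2.79, 3.14, 3.14, 3.14].

INTERFACE

Orientations are given as [roll, pitch, yaw] about the fixed x, y, z axes, in that order (R = Rz(yaw) Ry(pitch) Rx(roll)).
In Python, from rig import r, grab_frame, workorder gives the robot as it stands.
- The arm moves only by the tool carry_out, never from a script. Its argument "steps" is a list that holds one entry, the list of rows, each a list of 5 numbers: the opening in per cent of the stroke, from 0 (shut) to 100 (fully open), then the shift along the tool's x, y, z in m, then the turn about the tool's z in degrees. In form: [[[jaw, x, y, z, spin], ...]]. A call has 1 to 8 rows; each row is the pose to reach, as a shift and turn from the pose measured when the call began, along the tool's axes at that moment; what a row does not reach only later rows make up. A row lasts 1/10 s, in which the tool goes at most 50 mm and 8.59 degrees, less where a joint would pass 70% of its speed; a pose out of reach is approached as far as the arm can. A call with a gripper value outside its range is refused whole. The fingers move at their own pace and stop on an object; "squeeze" is the grip in N (left out, the last holds). Time passes only in rows, so rows that repeat a pose let the fingers close. It gives the time, the measured TCP pose, the force and the opening at its end, in the units of the state.
- r.sense(): the state, without advancing time (a new reading comes with each control period).
- grab_frame(name): name is "scene" or "side" or "wrist"; returns a dict with "image" (480x640x3 uint8, red, green, blue), "intrinsics" (3x3 intrinsics, pixels), "eye" and "rotation" of the camera in the world; the wrist camera has in their place "T_tool_cam" (4x4, takes a point from camera to tool coordinates, whose origin is the TCP and whose axes are the flange's). Camera axes: x right, y up, looking along -z (the intrinsics and any distortion apply to the point x, -y, -z); pixel columns grow to the right and rows downward; lengths in mm; the calibration is good to about 2 mm. A picture is of the moment at which its call begins: read the wrist's pose just before it. There is no depth.
- workorder.sign_off(): hands the job in, once; it reports no verdict.
The state is a dict: "clock": time; "qpos": joint angles; "qvel": joint speeds; "joint_efforts": joint torques, N m; "eef_pos": TCP position; "tcp_rot": TCP orientation; "contact_force": force on the tool from outside, world axes, zero at the start; "wrist_torque": the same for the moment, N m; "opening": opening from 0.0 (shut) to 1.0 (fully open).
Only numpy, scipy, OpenCV 4.12 (cv2) and the standard library are available. Lean on these libraries where they do the work, as an engineer would, in place of code of your own. Each camera call takes 0.05 s, during which the arm holds its last target.

## Working session

There is one attempt and no reset: what is moved stays moved. The work goes in short steps, Python scripts to look and compute and a tool call to move; the robot and the scene stay as the last step left them, time stands still between calls to the robot, and variables do not carry over. Pictures are saved under pics/ and viewed, and the job is handed in when it is done.

Besides the shell and the picture viewer there is one more tool, called after ">>>" in YAML: its name, and indented under it one key for each argument. carry_out: Moves the arm, as the interface text tells. Its arguments: {"type":"object","properties":{"steps":{"type":"array","items":{"type":"array","items":{"type":"array","items":{"type":"number"}}}},"squeeze":{"type":"number"}},"required":["steps"]}

```bash
ls; mkdir -p pics; python3 - <<'E'
from rig import r, grab_frame, workorder
import cv2
print(r.sense())
for n in ["scene","side","wrist"]:
    f=grab_frame(n); cv2.imwrite(f"pics/{n}0.png",f["image"][:,:,::-1])
    print(n,{k:v for k,v in f.items() if k!="image"})
E
```

```text
pics
{'clock': 0.0, 'qpos': array([ 1.11557707e+00,  3.53622233e-01,  1.63413844e+00,  1.05841872e-05,
        1.15522027e+00, -2.39073928e-03]), 'qvel': array([ 0.00064659, -0.00028006, -0.00084456,  0.00180325, -0.00059766,
        0.00081455]), 'joint_efforts': array([-2.77285362e-03, -6.05238175e+01, -3.42067122e+01, -3.59057103e-04,
        9.32371389e-03, -6.91406132e-07]), 'eef_pos': array([273.33054103, 561.79294953, 403.97586798]), 'tcp_rot': array([-3.14020439e+00, -1.29963593e-05,  2.68875985e+00]), 'contact_force': array([-1.4676801 ,  0.58738969,  0.12537256]), 'wrist_torque': array([ 0.05199428, -0.01687467, -0.05243105]), 'opening': 1.0007289913183122}
scene {'intrinsics': array([[437.22081762,   0.        , 314.49370312],
       [  0.        , 437.22081762, 240.77435181],
       [  0.        ,   0.        ,   1.        ]]), 'eye': array([920.02417513, 298.71511559, 971.31792562]), 'rotation': array([0.54364129, 0.00439193, 2.27284001])}
side {'intrinsics': array([[451.56731992,   0.        , 319.33516452],
       [  0.        , 451.56731992, 233.0614198 ],
       [  0.        ,   0.        ,   1.        ]]), 'eye': array([ 259.82538368, -616.44216825,  823.28681283]), 'rotation': array([ 0.7055125 , -0.01499811, -0.41305726])}
wrist {'intrinsics': array([[353.82413071,   0.        , 322.59987894],
       [  0.        , 353.82413071, 234.31184392],
       [  0.        ,   0.        ,   1.        ]]), 'T_tool_cam': array([[ 1.44312236e-03,  9.64127107e-01,  2.65437070e-01,
         6.72199827e+01],
       [ 9.99998958e-01, -1.39806004e-03, -3.58703733e-04,
        -9.17228925e-01],
       [ 2.52609697e-05,  2.65437311e-01, -9.64128121e-01,
         3.08561826e+01],
       [ 0.00000000e+00,  0.00000000e+00,  0.00000000e+00,
         1.00000000e+00]])}
```

View pics/scene0.png

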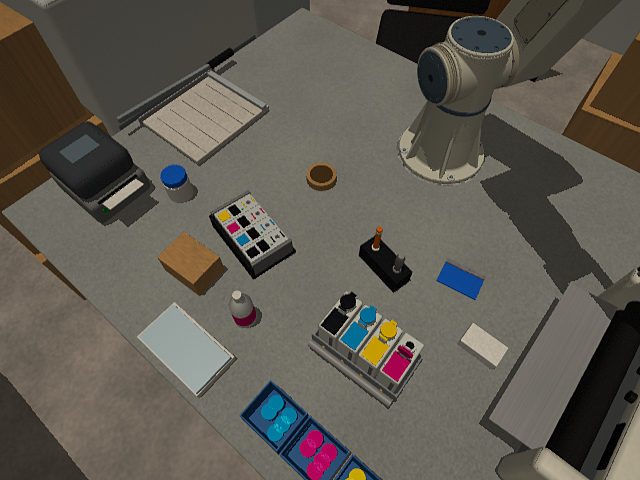

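View pics/side0.png

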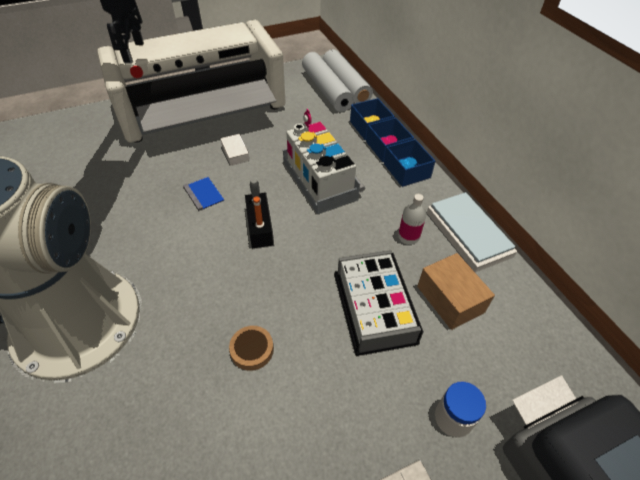

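View pics/wrist0.png

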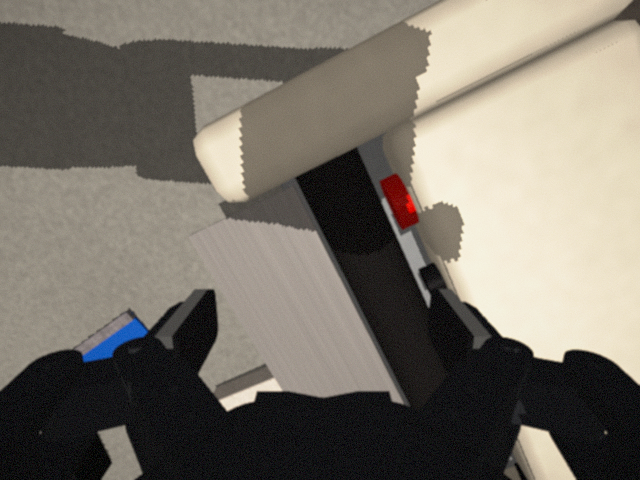

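The scene view shows the rack at about (367,345), with the magenta tank at its right end and the open cap at (405,351). The tool stand is at (385,263), with the orange pin at (378,238). The controller is at (252,235), with the magenta module second from the rear-left at about (235,228).

```bash
cat > h.py <<'E'
import numpy as np, cv2
from scipy.spatial.transform import Rotation as R
def cam(f, s=None):
    K=f["intrinsics"]
    if "eye" in f: return K,np.array(f["eye"]),R.from_euler("xyz",f["rotation"]).as_matrix()
    T=f["T_tool_cam"]; Rt=R.from_euler("xyz",s["tcp_rot"]).as_matrix()
    return K, Rt@T[:3,3]+s["eef_pos"], Rt@T[:3,:3]
def ray(c,uv):
    K,e,M=c; d=M@np.array([(uv[0]-K[0,2])/K[0,0],-(uv[1]-K[1,2])/K[1,1],-1]); return e,d/np.linalg.norm(d)
def onz(c,uv,z):
    e,d=ray(c,uv); return e+d*(z-e[2])/d[2]
def proj(c,p):
    K,e,M=c; q=M.T@(np.array(p,float)-e); return np.array([K[0,2]+K[0,0]*q[0]/-q[2],K[1,2]-K[1,1]*q[1]/-q[2]])
def tri(rs):
    A=0;b=0
    for e,d in rs:
        P=np.eye(3)-np.outer(d,d); A=A+P; b=b+P@e
    p=np.linalg.solve(A,b); return p,[np.linalg.norm((np.eye(3)-np.outer(d,d))@(p-e)) for e,d in rs]
E
python3 - <<'E'
import cv2
a=cv2.imread("pics/scene0.png");b=cv2.imread("pics/side0.png")
def crop(i,x,y,w,h,n,s): cv2.imwrite(n,cv2.resize(i[y:y+h,x:x+w],None,fx=s,fy=s,interpolation=cv2.INTER_CUBIC))
crop(a,300,210,130,130*1,"pics/c1.png",4); crop(a,300,270,130,140,"pics/c1b.png",4)
crop(a,200,180,110,110,"pics/c2.png",5)
crop(b,235,100,130,150,"pics/c3.png",4); crop(b,325,235,110,120,"pics/c4.png",5)
E
```

```text
(no output)
```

View pics/c1b.png

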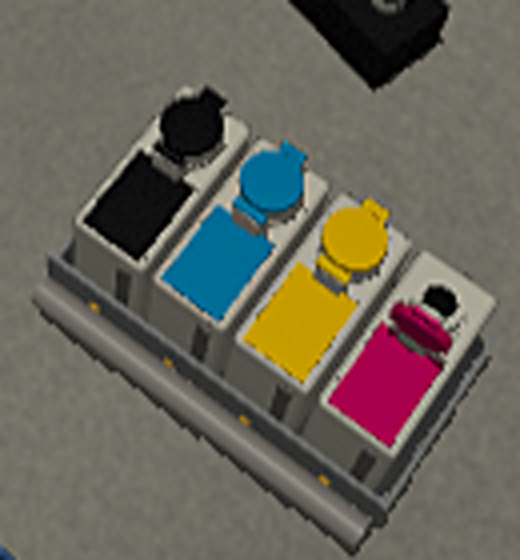

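View pics/c2.png

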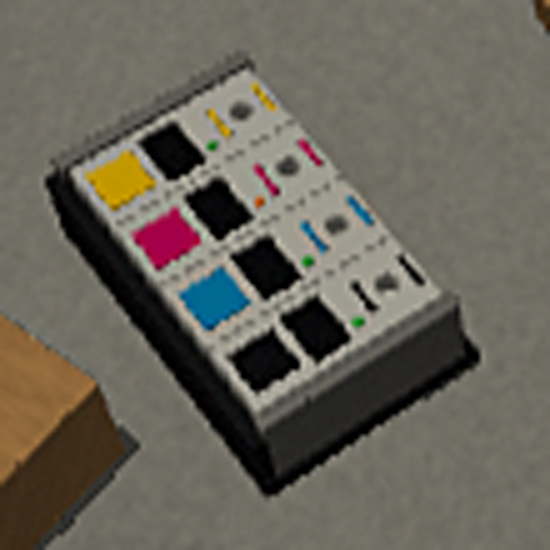

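View pics/c3.png

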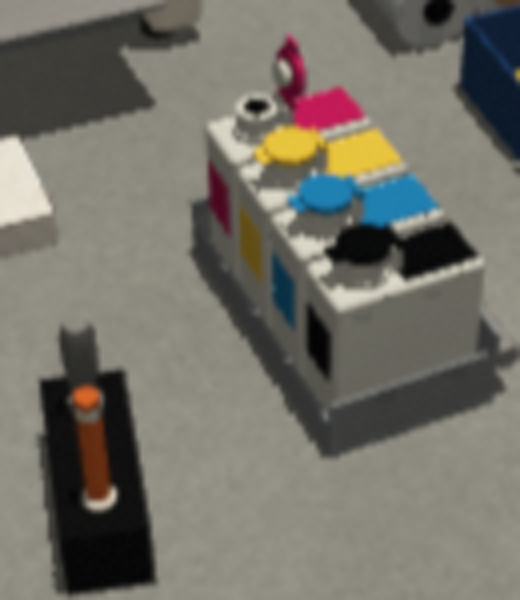

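View pics/c4.png

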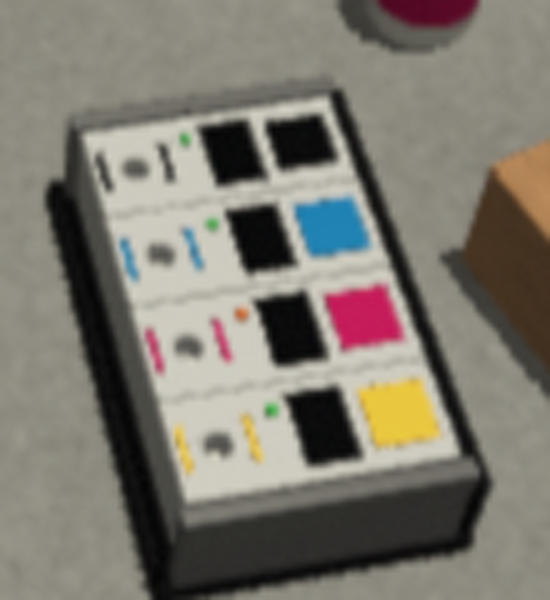

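```bash
cat > m1.py <<'E'
from rig import r, grab_frame
from h import *
F={n:grab_frame(n) for n in ["scene","side"]}
C={n:cam(F[n]) for n in F}
def crop2uv(c,x,y,s): return ((x+.5)/s-.5+c[0],(y+.5)/s-.5+c[1])
# reset holes
H={"scene":[crop2uv((200,180),*p,5) for p in [(241,111),(288,166),(337,224),(387,283)]],
 "side":[crop2uv((325,235),*p,5) for p in [(219,445),(189,347),(161,253),(136,168)]]}
for n in H:
    g=cv2.cvtColor(F[n]["image"],cv2.COLOR_RGB2GRAY).astype(float)
    for uv,c in zip(H[n],"YMCK"):
        u,v=np.round(uv).astype(int); w=g[v-2:v+3,u-2:u+3]; wt=np.clip(w.max()-20-w,0,None)
        yy,xx=np.mgrid[v-2:v+3,u-2:u+3]; p=((wt*xx).sum()/wt.sum(),(wt*yy).sum()/wt.sum())
        print(n,c,np.round(uv,1),np.round(p,1),onz(C[n],p,60).round(1))
# coloured blobs
for n in F:
    hsv=cv2.cvtColor(F[n]["image"],cv2.COLOR_RGB2HSV)
    for c,lo,hi in [("mag",(160,120,60),(176,255,255)),("yel",(20,140,90),(30,255,255)),("cy",(95,150,80),(108,255,255)),("orange",(5,180,80),(14,255,255))]:
        m=cv2.inRange(hsv,lo,hi); k,l,st,ce=cv2.connectedComponentsWithStats(m)
        for i in range(1,k):
            if st[i,4]>25: print(n,c,st[i],ce[i].round(1),"z60",onz(C[n],ce[i],60).round(0)[:2],"z113",onz(C[n],ce[i],113).round(0)[:2],"z137",onz(C[n],ce[i],137.5).round(0)[:2])
E
python3 m1.py
```

```text
scene Y [247.8 201.8] [247.7 201.9] [ 523.4 -267.4   60. ]
scene M [257.2 212.8] [257.1 212.9] [ 532.7 -224.7   60. ]
scene C [267.  224.4] [266.8 224.5] [ 542.6 -181.6   60. ]
scene K [277.  236.2] [276.8 236.2] [ 551.6 -139.3   60. ]
side Y [368.4 323.6] [368.2 323.4] [ 526.3 -268.4   60. ]
side M [362.4 304. ] [362.2 303.8] [ 535.6 -225.3   60. ]
side C [356.8 285.2] [356.8 285.4] [ 545.3 -182.6   60. ]
side K [351.8 268.2] [351.8 268.3] [ 554.9 -140.3   60. ]
scene mag [227 222  13  12  92] [232.9 227.4] z60 [ 603. -240.] z113 [ 621. -209.] z137 [ 630. -194.]
scene mag [232 306  24  20 196] [245.7 318.8] z60 [753. -46.] z113 [762. -26.] z137 [767. -17.]
scene mag [398 346  15  12 106] [405.  351.5] z60 [588. 262.] z113 [607. 265.] z137 [616. 266.]
scene mag [382 351  29  31 456] [395.8 366. ] z60 [625. 265.] z113 [642. 267.] z137 [650. 268.]
scene mag [300 430  23  28 423] [311.  443.2] z60 [850. 226.] z113 [854. 230.] z137 [856. 232.]
scene mag [307 443  30  37 620] [321.4 461.3] z60 [861. 260.] z113 [864. 263.] z137 [866. 264.]
scene yel [217 210  14  12  91] [223.6 215.8] z60 
[... 2061 characters left out ...]
 246.] z137 [781. 216.]
side yel [299 132  36  12 262] [316.3 137.3] z60 [661. 290.] z113 [633. 227.] z137 [620. 198.]
side yel [295 153   5  16  58] [297.  160.3] z60 [577. 222.] z113 [555. 164.] z137 [545. 137.]
side yel [397 311  16  13 150] [404.2 317.2] z60 [ 596. -284.] z113 [ 573. -307.] z137 [ 562. -317.]
side cy [308 144  36  13 262] [325.6 149.2] z60 [663. 234.] z113 [635. 175.] z137 [622. 148.]
side cy [395 156  26  14 191] [407.8 162.4] z60 [837. 105.] z113 [797.  55.] z137 [778.  32.]
side cy [384 275  14  11 113] [390.8 279.9] z60 [ 615. -198.] z113 [ 591. -227.] z137 [ 579. -240.]
side orange [255 206   7  18  96] [258.2 213.9] z60 [425.  82.] z113 [414.  34.] z137 [408.  11.]
```

```bash
cat > go.py <<'E'
from rig import r
from h import *
import sys
def go(tcp,yaw=None):
    s=r.sense(); M=R.from_euler("xyz",s["tcp_rot"]).as_matrix(); d=M.T@(np.array(tcp)-s["eef_pos"])
    sp=None
    if yaw is not None:
        y0=s["tcp_rot"][2]; sp=-np.degrees((yaw-y0+np.pi/2)%np.pi-np.pi/2)
    print("t",s["clock"].__round__(2),"pos",s["eef_pos"].round(1),"rot",s["tcp_rot"].round(4),"F",s["contact_force"].round(1),"open",round(s["opening"],3)); print("shift",(d/1000).round(4),"spin",sp)
if __name__=="__main__":
    a=[float(x) for x in sys.argv[1:]]; go(a[:3],a[3] if len(a)>3 else None)
E
python3 go.py 670 266 404 1.616; python3 - <<'E'
from rig import grab_frame
from h import *
A=cam(grab_frame("scene"));B=cam(grab_frame("side"))
# collar, and top of pin; side crop c3 coordinates
for nm,pa,pb in [("top",(379.2,229.0),(257,199.5)),]:
    print(nm,onz(A,pa,134),onz(B,pb,134),tri([ray(A,pa),ray(B,pb)]))
print(onz(B,(259.7,223.8),54), onz(A,(410,345),131),onz(B,(235+258/4,100+105/4),131))
E
```

```text
t 0.25 pos [273.4 561.9 404.3] rot [-3.141  -0.      2.6888] F [0.1 0.2 0.1] open 1.003
shift [-4.861e-01 -9.260e-02  4.000e-04] spin 61.46676736191912
top [417.44281853  61.45210519 134.        ] [420.19857751  55.24977146 134.        ] (array([418.78257964,  59.66522252, 131.79835549]), [np.float64(2.705386360338945), np.float64(2.705386360338914)])
[419.7446472   57.24875117  54.        ] [596.39936025 265.46053274 131.        ] [601.92200497 262.75877664 131.        ]
```

View pics/c1.png

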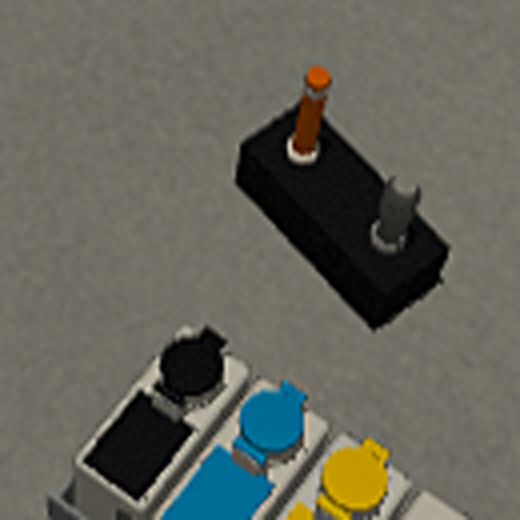

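The pin stands at about (419.5, 58) and the magenta neck at about (600, 264). Next I move above and behind the cap.

>>> carry_out:
  steps:
    - [[0, -0.049, -0.0093, 0, 8], [0, -0.098, -0.0186, 0, 16], [0, -0.147, -0.028, 0, 24], [0, -0.196, -0.037, 0, 32], [0, -0.245, -0.0465, 0, 40], [0, -0.294, -0.056, 0, 48], [0, -0.343, -0.065, 0, 56], [0, -0.392, -0.0745, 0, 61.5]]
  squeeze: 40

```text
clock: 1.15
eef_pos: [594.8, 322.0, 404.6]
tcp_rot: [3.142, 0.0, 1.61]
contact_force: [-0.2, 1.1, 0.5]
opening: 0.002
```

```bash
python3 go.py 670 266 404 1.616
```

```text
t 1.15 pos [594.8 322.  404.6] rot [3.1416e+00 1.0000e-04 1.6099e+00] F [-0.2  1.1  0.5] open 0.002
shift [-0.0589  0.073   0.0006] spin -0.34891800522289074
```

>>> carry_out:
  steps:
    - [[0, -0.029, 0.036, 0, 0], [0, -0.059, 0.073, 0, 0], [0, -0.059, 0.073, 0, 0], [0, -0.059, 0.073, 0, 0]]

```text
clock: 1.55
eef_pos: [670.6, 264.9, 404.1]
tcp_rot: [-3.141, 0.0, 1.608]
contact_force: [-0.1, 0.9, -0.0]
opening: 0.003
```

```bash
cat > look.py <<'E'
import sys
from rig import r, grab_frame
from h import *
import pickle
n=sys.argv[1]
s=r.sense(); f=grab_frame("wrist"); pickle.dump((s,f),open("last.pkl","wb"))
cv2.imwrite(f"pics/{n}.png",f["image"][:,:,::-1]); print(s["eef_pos"].round(1),s["tcp_rot"].round(4),s["clock"])
E
python3 look.py w1
```

```text
[670.6 264.9 404.1] [-3.1408e+00  1.0000e-04  1.6078e+00] 1.55
```

View pics/w1.png

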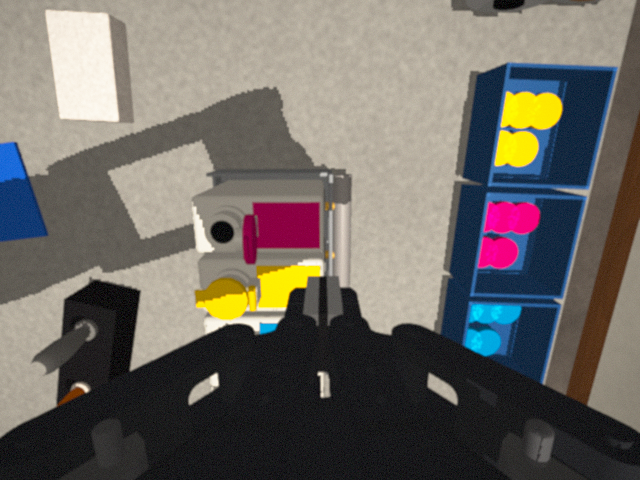

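The wrist view shows the open magenta cap nearly edge-on at (249,239), the neck hole at (222,232) and the closed fingertips at (322,285).

```bash
python3 - <<'E'
import pickle
from h import *
s,f=pickle.load(open("last.pkl","rb")); c=cam(f,s); im=f["image"]
cv2.imwrite("pics/w1c.png",cv2.resize(im[160:330,180:345,::-1],None,fx=4.5,fy=3.5,interpolation=cv2.INTER_CUBIC))
print("neck",onz(c,(222,232),131)); 
hsv=cv2.cvtColor(im,cv2.COLOR_RGB2HSV)
m=cv2.inRange(hsv,(160,120,60),(176,255,255));k,l,st,ce=cv2.connectedComponentsWithStats(m)
for i in range(1,k):
    if st[i,4]>60: print(st[i],ce[i].round(1),onz(c,ce[i],113).round(1),onz(c,ce[i],155).round(1))
g=cv2.cvtColor(im,cv2.COLOR_RGB2GRAY)[222:243,212:233]; yy,xx=np.where(g<30); print(xx.mean()+212,yy.mean()+222)
# predicted: cap points for several angles at hinge
hx=np.array([619.5,266,131.5])
for a in [1.4,1.6,1.8,2.0]:
    for rad in (0,42):
        p=hx+rad*np.array([-np.cos(a),0,np.sin(a)]); print(a,rad,proj(c,p).round(0))
print("tip",proj(c,R.from_euler("xyz",s["tcp_rot"]).as_matrix()@[0,0,173]+s["eef_pos"]))
E
```

```text
neck [598.6606069  263.51311585 131.        ]
[ 243  202   77   62 3490] [280.5 227.3] [638.  263.9 113. ] [642.8 274.8 155. ]
[ 484  202   57   32 1522] [512.1 217.3] [812.1 278.4 113. ] [788.8 286.9 155. ]
[ 478  236   40   33 1042] [497.3 252.2] [805.7 250.5 113. ] [783.4 263.6 155. ]
221.94294294294295 231.53753753753753
1.4 0 [251. 230.]
1.4 42 [226. 247.]
1.6 0 [251. 230.]
1.6 42 [239. 248.]
1.8 0 [251. 230.]
1.8 42 [254. 248.]
2.0 0 [251. 230.]
2.0 42 [268. 247.]
tip [323.50158786 294.38920833]
```

View pics/w1c.png

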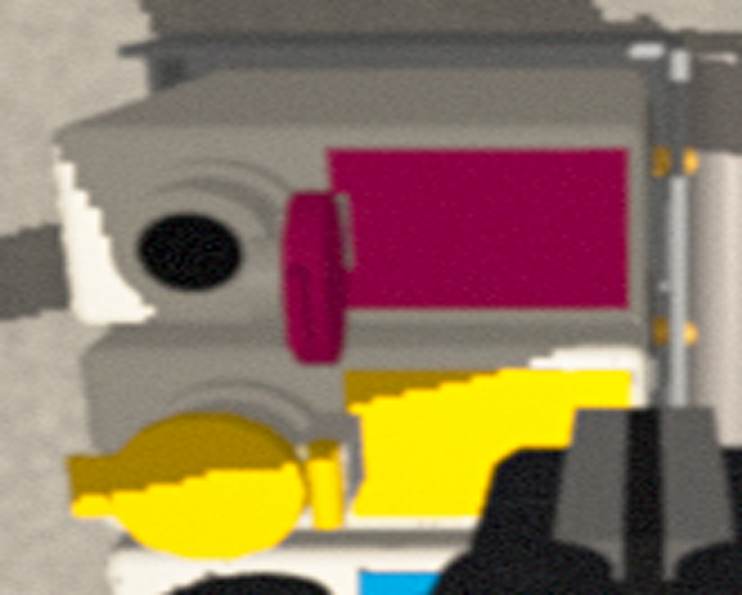

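The cap angle is about 1.7 rad. I'll descend behind it to a tip height of about 160, then sweep forward.

>>> carry_out:
  steps:
    - [[0, 0, 0, 0.035, 0], [0, 0, 0, 0.071, 0], [0, 0, 0, 0.071, 0], [0, 0, 0, 0.071, 0]]

```text
clock: 2.0
eef_pos: [668.9, 266.9, 333.5]
tcp_rot: [-3.139, 0.0, 1.611]
contact_force: [0.3, 1.1, 0.6]
opening: -0.003
```

```bash
python3 look.py w2; python3 go.py 600 264 333
```

```text
[668.9 266.9 333.5] [-3.1394e+00  3.0000e-04  1.6106e+00] 2.0
t 2.05 pos [669.6 266.9 334.9] rot [ 3.1413e+00 -6.0000e-04  1.6103e+00] F [-1.  -0.3  1.1] open 0.0
shift [-0.0001 -0.0696  0.0019] spin None
```

View pics/w2.png

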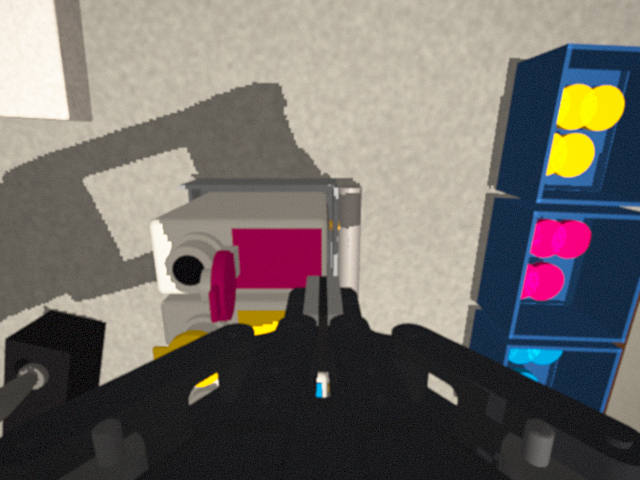

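The tip is level with the upper part of the cap and about 40 mm behind it. Sweeping forward.

>>> carry_out:
  steps:
    - [[0, 0, -0.02, 0.001, 0], [0, 0, -0.032, 0.002, 0], [0, 0, -0.042, 0.002, 0], [0, 0, -0.052, 0.002, 0], [0, 0, -0.062, 0.002, 0], [0, 0, -0.07, 0.002, 0], [0, 0, -0.07, 0.002, 0]]

```text
clock: 2.75
eef_pos: [598.7, 264.1, 332.9]
tcp_rot: [-3.141, -0.0, 1.611]
contact_force: [-0.4, -0.8, 0.7]
opening: -0.002
```

```bash
python3 look.py w3; python3 go.py 600 264 310.5
```

```text
[598.7 264.1 332.9] [-3.1412e+00 -4.0000e-04  1.6106e+00] 2.75
t 2.8 pos [599.3 264.1 333. ] rot [ 3.1415e+00 -5.0000e-04  1.6106e+00] F [0.2 0.8 0.2] open 0.0
shift [-0.0002  0.0007  0.0225] spin None
```

View pics/w3.png

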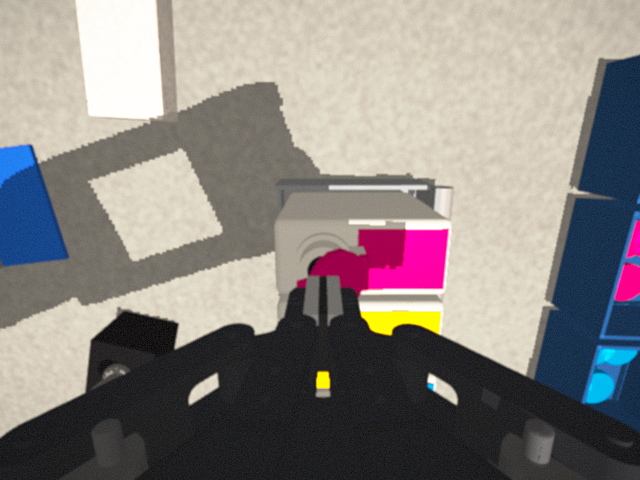

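The cap has swung under the tip and lies partly closed at (330,268). Now I press straight down.

>>> carry_out:
  steps:
    - [[0, 0, 0, 0.008, 0], [0, 0, 0, 0.016, 0], [0, 0, 0, 0.021, 0], [0, 0, 0, 0.024, 0], [0, 0, 0, 0.025, 0], [0, 0, 0, 0.025, 0]]

```text
clock: 3.4
eef_pos: [599.2, 264.0, 310.5]
tcp_rot: [-3.141, -0.0, 1.61]
contact_force: [-11.2, -3.7, 28.4]
opening: 0.002
```

```bash
python3 look.py w4; python3 go.py 600 264 310.5
```

```text
[599.2 264.  310.5] [-3.1412e+00 -4.0000e-04  1.6104e+00] 3.4
t 3.45 pos [599.2 264.  310.5] rot [-3.1413e+00 -4.0000e-04  1.6104e+00] F [-11.4  -4.8  29.3] open 0.006
shift [-0.      0.0008  0.    ] spin None
```

View pics/w4.png

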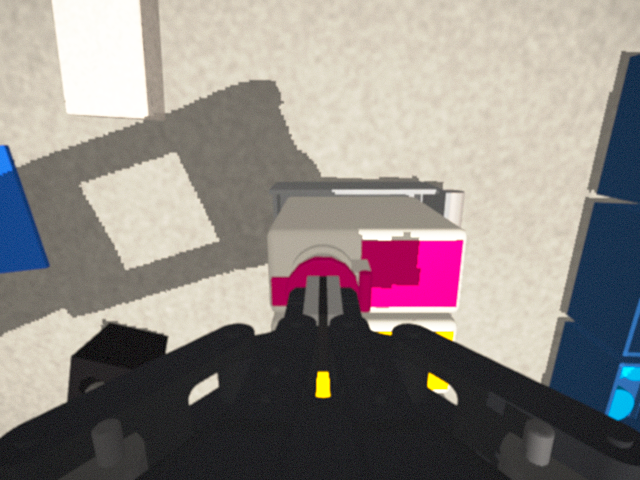

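The force is 28 N up with the tip at z=137.5, which matches a shut cap at exactly the given height. I'll retract and look from above.

>>> carry_out:
  steps:
    - [[0, 0, 0, -0.025, 0], [0, 0, 0, -0.065, 0], [0, 0, 0, -0.095, 0], [0, 0, 0, -0.095, 0]]

```text
clock: 3.85
eef_pos: [600.5, 264.4, 409.8]
tcp_rot: [3.135, -0.003, 1.61]
contact_force: [0.3, 0.8, 0.0]
opening: 0.001
```

```bash
python3 look.py w5; python3 go.py 419.5 58 404 1.61;python3 - <<'E'
from rig import grab_frame
import cv2
i=grab_frame("side")["image"][90:230,235:365,::-1]
cv2.imwrite("pics/s5.png",cv2.resize(i,None,fx=4,fy=4,interpolation=cv2.INTER_CUBIC))
E
```

```text
[600.5 264.4 409.8] [ 3.1353e+00 -2.9000e-03  1.6103e+00] 3.85
t 3.9 pos [599.9 264.2 407.3] rot [ 3.1383e+00 -1.7000e-03  1.6103e+00] F [-0.6 -0.   0.6] open -0.001
shift [-0.1989 -0.1884  0.0023] spin 0.019960254396697626
```

View pics/w5.png

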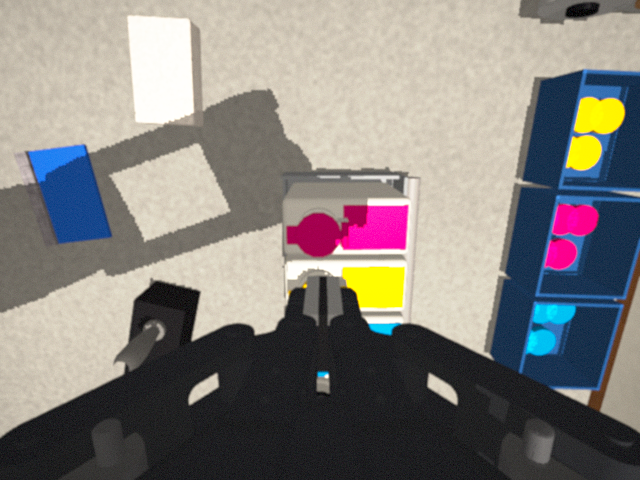

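View pics/s5.png

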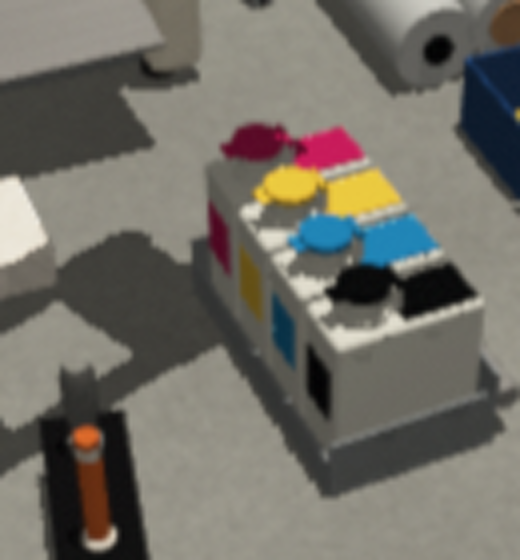

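The magenta cap now lies flat like the others in both views (wrist (318,234), side crop (255,140)). Next I go over the pin and open the jaws.

>>> carry_out:
  steps:
    - [[20, -0.033, -0.031, 0, 0], [40, -0.066, -0.062, 0, 0], [60, -0.1, -0.094, 0, 0], [80, -0.133, -0.125, 0, 0], [100, -0.166, -0.157, 0, 0], [100, -0.199, -0.188, 0.0, 0], [100, -0.199, -0.188, 0.0, 0], [100, -0.199, -0.188, 0.0, 0]]

```text
clock: 4.75
eef_pos: [418.8, 57.1, 404.4]
tcp_rot: [-3.141, -0.001, 1.609]
contact_force: [-0.5, 0.6, 0.7]
opening: 1.002
```

```bash
python3 look.py w6
```

```text
[418.8  57.1 404.4] [-3.1408e+00 -6.0000e-04  1.6085e+00] 4.75
```

View pics/w6.png

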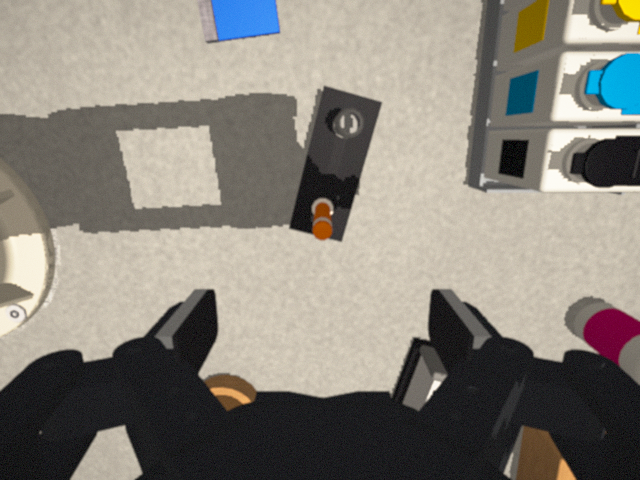

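The pin top is at (322,229), its collar at (322,208), and the screwdriver at (347,122).

```bash
python3 - <<'E'
import pickle
from h import *
s,f=pickle.load(open("last.pkl","rb")); c=cam(f,s); im=f["image"]
cv2.imwrite("pics/w6c.png",cv2.resize(im[80:250,280:390,::-1],None,fx=3.5,fy=3.5,interpolation=cv2.INTER_CUBIC))
hsv=cv2.cvtColor(im,cv2.COLOR_RGB2HSV)
m=cv2.inRange(hsv,(5,150,60),(14,255,255));k,l,st,ce=cv2.connectedComponentsWithStats(m[:300])
for i in range(1,k):
    if st[i,4]>20: print(st[i],ce[i].round(1))
print(onz(c,(322,229.5),134),onz(c,(322,208.5),54),onz(c,(347,122),50))
E
python3 go.py 419 57 255 1.61
```

```text
[314 203  17  17 192] [322.  211.1]
[312 221  20  18 273] [321.9 229.7]
[417.60527119  61.12241285 134.        ] [417.43902177  60.2283058   54.        ] [436.2782136  136.93864425  50.        ]
t 4.8 pos [419.6  57.6 404.6] rot [-3.1415e+00 -8.0000e-04  1.6094e+00] F [ 1.3  0.3 -0.2] open 0.997
shift [-0.0007 -0.0006  0.1496] spin -0.0343553434518966
```

View pics/w6c.png

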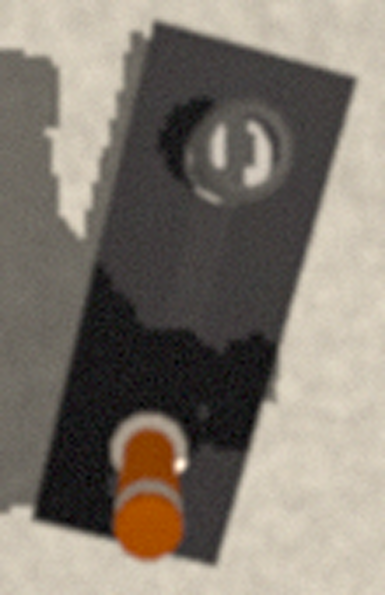

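Pin at about (418, 60), in agreement with the other views. I'll descend so the grasp point is at z≈100.

>>> carry_out:
  steps:
    - [[100, 0.001, -0.0005, 0.045, 0], [100, 0.002, -0.001, 0.09, 0], [100, 0.002, -0.001, 0.13, 0], [100, 0.002, -0.001, 0.149, 0], [100, 0.002, -0.001, 0.149, 0], [100, 0.002, -0.001, 0.149, 0]]

```text
clock: 5.4
eef_pos: [419.2, 60.3, 255.4]
tcp_rot: [-3.14, -0.001, 1.61]
contact_force: [0.2, -0.4, 0.4]
opening: 1.001
```

```bash
python3 look.py w7; python3 go.py 418.3 59.7 255
```

```text
[419.2  60.3 255.4] [-3.1403e+00 -8.0000e-04  1.6102e+00] 5.4
t 5.45 pos [419.4  60.2 256.1] rot [ 3.1411e+00 -9.0000e-04  1.6101e+00] F [-0.5 -0.5  0.9] open 0.995
shift [-0.0005 -0.0011  0.0011] spin None
```

View pics/w7.png

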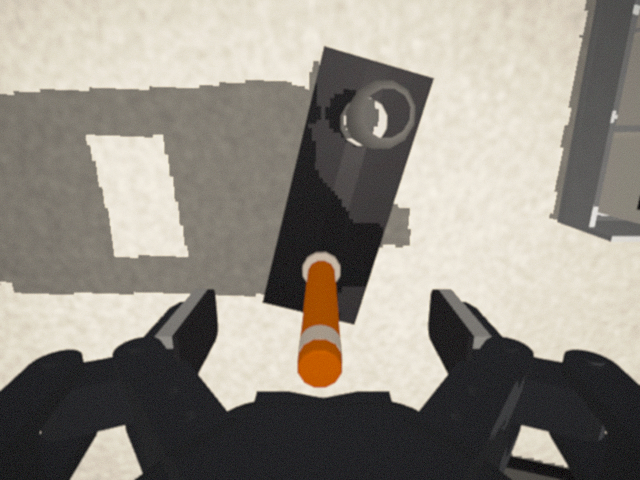

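The pin stands centred between the open pads. Closing.

>>> carry_out:
  steps:
    - [[50, 0, -0.001, 0.001, 0], [10, 0, -0.001, 0.001, 0], [0, 0, -0.001, 0.001, 0], [0, 0, -0.001, 0.001, 0], [0, 0, -0.001, 0.001, 0], [0, 0, -0.001, 0.001, 0], [0, 0, -0.001, 0.001, 0]]
  squeeze: 70

```text
clock: 6.15
eef_pos: [418.5, 60.2, 255.5]
tcp_rot: [3.141, -0.001, 1.61]
contact_force: [-0.5, 1.0, 5.6]
opening: 0.146
```

```bash
python3 look.py w8; python3 go.py 418.3 59.7 330
```

```text
[418.5  60.2 255.5] [ 3.1406e+00 -9.0000e-04  1.6101e+00] 6.15
t 6.2 pos [418.5  60.2 255.5] rot [ 3.1407e+00 -9.0000e-04  1.6100e+00] F [-1.   0.5  5. ] open 0.147
shift [-0.0004 -0.0002 -0.0745] spin None
```

View pics/w8.png

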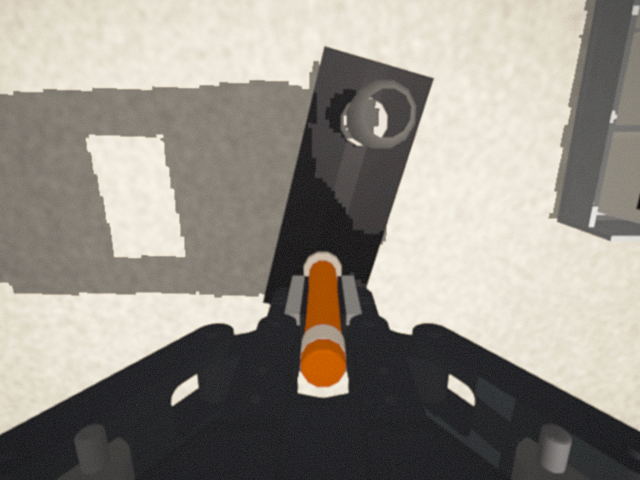

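Gripped at opening 0.146 (about 12.4 mm on the 14 mm handle) and upright. Lifting.

>>> carry_out:
  steps:
    - [[0, 0, 0, -0.03, 0], [0, 0, 0, -0.07, 0], [0, 0, 0, -0.11, 0], [0, 0, 0, -0.11, 0], [0, 0, 0, -0.11, 0]]

```text
clock: 6.7
eef_pos: [418.5, 60.0, 366.1]
tcp_rot: [3.138, -0.001, 1.61]
contact_force: [-0.3, 0.4, -0.6]
opening: 0.142
```

```bash
python3 look.py w9; python3 go.py 534 -265 365 1.61
```

```text
[418.5  60.  366.1] [ 3.1384e+00 -1.1000e-03  1.6099e+00] 6.7
t 6.75 pos [418.  60. 365.] rot [ 3.1408e+00 -9.0000e-04  1.6100e+00] F [-0.9  0.5 -1.6] open 0.145
shift [-3.293e-01  1.031e-01 -2.000e-04] spin -0.0015075413503217421
```

View pics/w9.png

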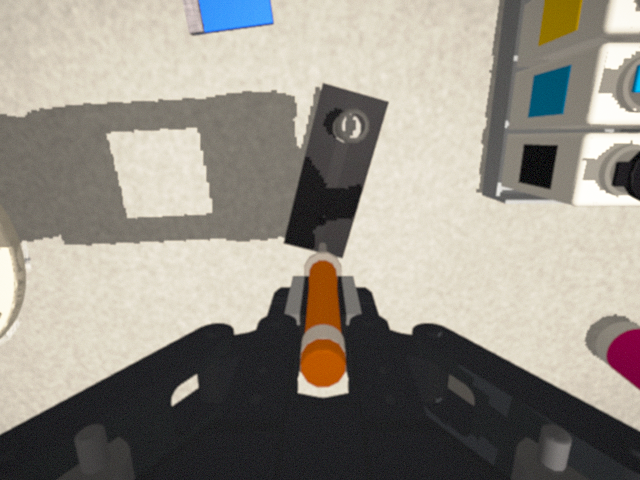

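The pin came out upright with its tip at (322,246). Moving to just in front of the controller's magenta hole.

>>> carry_out:
  steps:
    - [[0, -0.047, 0.0147, 0, 0], [0, -0.094, 0.0294, 0, 0], [0, -0.141, 0.0441, 0, 0], [0, -0.188, 0.059, 0, 0], [0, -0.235, 0.0735, 0, 0], [0, -0.282, 0.088, 0, 0], [0, -0.329, 0.103, 0, 0], [0, -0.329, 0.103, 0, 0]]

```text
clock: 7.55
eef_pos: [534.9, -269.4, 362.4]
tcp_rot: [-3.141, -0.0, 1.607]
contact_force: [-0.4, 0.4, -0.6]
opening: 0.147
```

```bash
python3 look.py w10; python3 go.py 534 -225 325 1.61
```

```text
[ 534.9 -269.4  362.4] [-3.1414e+00 -1.0000e-04  1.6067e+00] 7.55
t 7.6 pos [ 533.9 -267.1  362.2] rot [-3.1396e+00 -2.2000e-03  1.6068e+00] F [-0.4  1.2 -0.5] open 0.139
shift [0.042  0.0017 0.0373] spin -0.18255008508812814
```

View pics/w10.png

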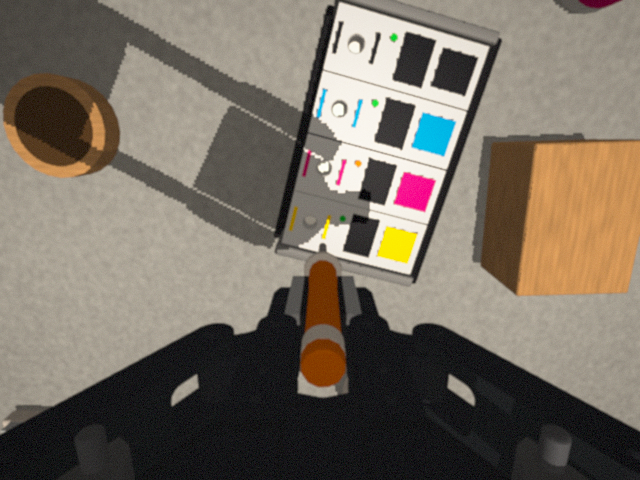

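The magenta hole is at about (324,167), between the two magenta bars, and the pin tip is at (322,248). The arm was still settling, so I'll re-measure it at rest.

```bash
python3 look.py w11; python3 - <<'E'
import pickle
from h import *
s,f=pickle.load(open("last.pkl","rb")); c=cam(f,s); im=f["image"]
cv2.imwrite("pics/w11c.png",cv2.resize(im[140:270,270:400,::-1],None,fx=4.5,fy=4.5,interpolation=cv2.INTER_CUBIC))
E
```

```text
[ 533.9 -267.1  362.2] [-3.1396e+00 -2.2000e-03  1.6068e+00] 7.6
```

View pics/w11c.png

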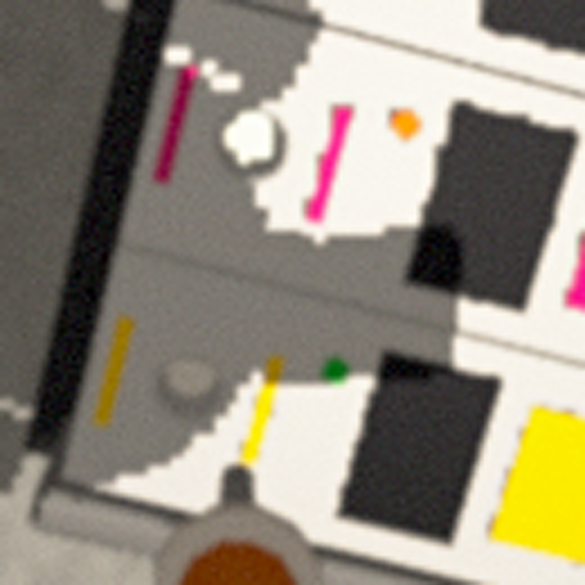

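```bash
python3 - <<'E'
import pickle
from h import *
s,f=pickle.load(open("last.pkl","rb")); c=cam(f,s)
print(onz(c,(326.1,171.4),60), onz(c,(322.5,244),115))
M=R.from_euler("xyz",s["tcp_rot"]).as_matrix(); print("expected tip",s["eef_pos"]+M@[0,0,247.5],proj(c,s["eef_pos"]+M@[0,0,247.5]))
E
```

```text
[ 533.93249581 -225.25790662   60.        ] [ 532.86150863 -266.19131617  115.        ]
expected tip [ 533.33789977 -266.56627692  114.66732396] [323.22301637 244.43697727]
```

All the views agree: hole at (534, −225), tip offset under 1 mm. I'll go above the hole with the tip 10 mm over the mouth.

>>> carry_out:
  steps:
    - [[0, 0.02, 0.001, 0, 0], [0, 0.041, 0.0025, 0.01, 0], [0, 0.041, 0.0025, 0.03, 0], [0, 0.041, 0.0025, 0.045, 0], [0, 0.041, 0.0025, 0.045, 0], [0, 0.041, 0.0025, 0.045, 0], [0, 0.041, 0.0025, 0.045, 0]]

```text
clock: 8.35
eef_pos: [534.4, -224.5, 318.0]
tcp_rot: [-3.14, -0.003, 1.608]
contact_force: [0.5, 0.5, 0.2]
opening: 0.143
```

```bash
python3 look.py w12; python3 go.py 534.3 -225.6 317.5 1.61; python3 - <<'E'
import pickle
from h import *
from rig import grab_frame
s,f=pickle.load(open("last.pkl","rb")); c=cam(f,s); im=f["image"]
print(proj(c,(534,-225.2,60)),proj(c,s["eef_pos"]+[0,0,-247.5]))
cv2.imwrite("pics/w12c.png",cv2.resize(im[190:290,270:400,::-1],None,fx=5,fy=5,interpolation=cv2.INTER_CUBIC))
for n,(x,y) in {"scene":(257,212),"side":(362,303)}.items():
    g=grab_frame(n)["image"][y-45:y+45,x-45:x+45,::-1]
    cv2.imwrite(f"pics/{n}12.png",cv2.resize(g,None,fx=6,fy=6,interpolation=cv2.INTER_CUBIC))
E
```

```text
[ 534.4 -224.5  318. ] [-3.1395e+00 -2.7000e-03  1.6078e+00] 8.35
t 8.4 pos [ 534.4 -224.5  318.1] rot [-3.1398e+00 -2.6000e-03  1.6077e+00] F [ 0.2  0.1 -0.1] open 0.144
shift [-0.0011 -0.0001  0.0006] spin -0.13379263766359276
[323.37985058 241.91450145] [324.01994257 245.44573734]
```

View pics/w12c.png

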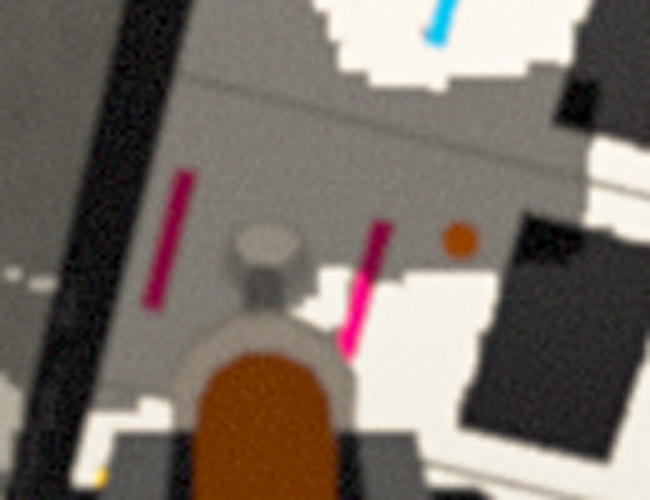

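View pics/scene12.png

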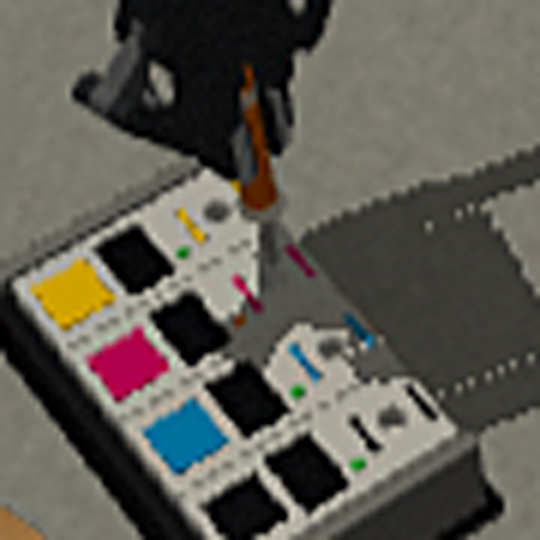

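View pics/side12.png

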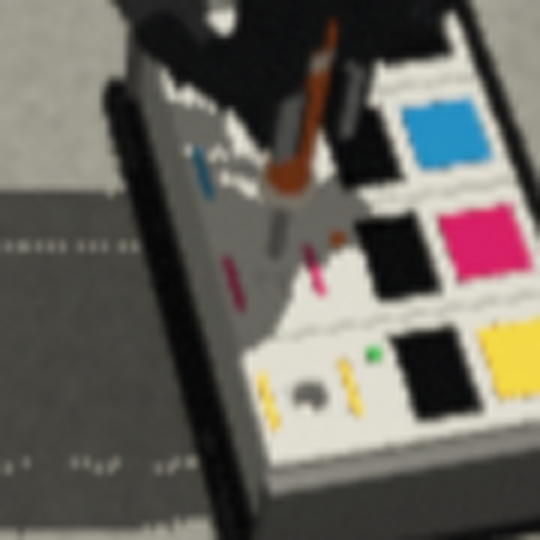

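```bash
python3 - <<'E'
import pickle
from h import *
s,f=pickle.load(open("last.pkl","rb")); c=cam(f,s)
print("tip",onz(c,(322.4,246.2),73),"mouth by bars",onz(c,(322.8,242.5),60))
E
```

```text
tip [ 533.34027299 -224.21177375   73.        ] mouth by bars [ 533.62774414 -225.62382489   60.        ]
```

The tip is at (533.3, −224.2) and the mouth at (533.8, −225.4). I'll correct by about 1 mm and enter the hole.

>>> carry_out:
  steps:
    - [[0, -0.0012, 0.0005, 0, 0], [0, -0.0012, 0.0005, 0.004, 0], [0, -0.0012, 0.0005, 0.01, 0], [0, -0.0012, 0.0005, 0.016, 0], [0, -0.0012, 0.0005, 0.02, 0], [0, -0.0012, 0.0005, 0.02, 0], [0, -0.0012, 0.0005, 0.02, 0]]

```text
clock: 9.2
eef_pos: [534.8, -225.7, 297.8]
tcp_rot: [-3.139, -0.003, 1.608]
contact_force: [-0.3, 0.3, -0.9]
opening: 0.146
```

```bash
python3 look.py w13; python3 go.py 534.7 -225.7 288.5;python3 - <<'E'
import pickle
from h import *
s,f=pickle.load(open("last.pkl","rb")); im=f["image"]
cv2.imwrite("pics/w13c.png",cv2.resize(im[190:290,270:400,::-1],None,fx=5,fy=5,interpolation=cv2.INTER_CUBIC))
E
```

```text
[ 534.8 -225.7  297.8] [-3.1394e+00 -2.8000e-03  1.6076e+00] 9.2
t 9.25 pos [ 534.9 -225.7  298.1] rot [-3.1399e+00 -2.5000e-03  1.6076e+00] F [-0.2 -1.  -1. ] open 0.145
shift [-0.     -0.0002  0.0096] spin None
```

View pics/w13c.png

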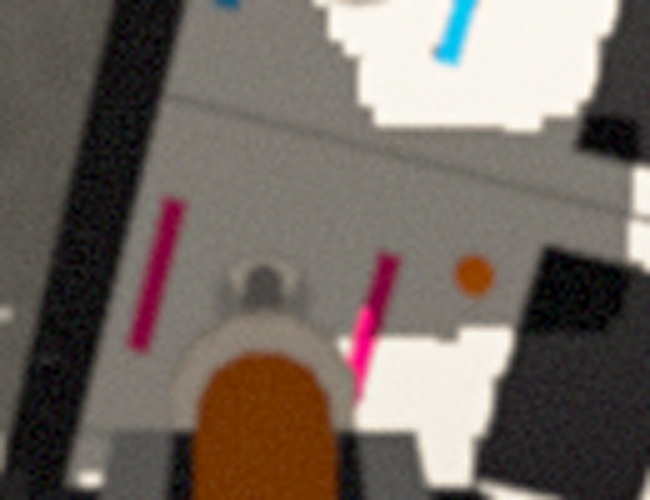

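The tip is inside the hole, clear all round, with no side force. Pressing down.

>>> carry_out:
  steps:
    - [[0, 0, 0, 0.004, 0], [0, 0, 0, 0.006, 0], [0, 0, 0, 0.008, 0], [0, 0, 0, 0.0095, 0], [0, 0, 0, 0.0102, 0], [0, 0, 0, 0.0102, 0], [0, 0, 0, 0.0102, 0]]

```text
clock: 9.95
eef_pos: [535.0, -225.7, 288.1]
tcp_rot: [-3.14, -0.002, 1.608]
contact_force: [0.6, -0.4, 4.4]
opening: 0.151
```

```bash
python3 go.py 534.7 -225.7 288.5
```

```text
t 9.95 pos [ 535.  -225.7  288.1] rot [-3.1404e+00 -2.3000e-03  1.6076e+00] F [ 0.6 -0.4  4.4] open 0.151
shift [ 0.0001 -0.0003 -0.0004] spin None
```

The force is 4.4 N, so the button is nearly down. I'll press a little further to seat it on its stop.

>>> carry_out:
  steps:
    - [[0, 0, 0, 0.0005, 0], [0, 0, 0, 0.001, 0], [0, 0, 0, 0.0013, 0], [0, 0, 0, 0.0013, 0], [0, 0, 0, 0.0013, 0]]

```text
clock: 10.45
eef_pos: [535.2, -225.8, 287.5]
tcp_rot: [-3.141, -0.002, 1.608]
contact_force: [-0.9, -0.0, 9.7]
opening: 0.143
```

```bash
python3 look.py w14; python3 go.py 534.7 -225.7 288.5;python3 - <<'E'
from rig import grab_frame,r
import cv2,pickle
im=pickle.load(open("last.pkl","rb"))[1]["image"]
cv2.imwrite("pics/w14c.png",cv2.resize(im[190:290,270:400,::-1],None,fx=5,fy=5,interpolation=cv2.INTER_CUBIC))
cv2.imwrite("pics/s14.png",grab_frame("side")["image"][:,:,::-1]); print(r.sense()["contact_force"])
E
```

```text
[ 535.2 -225.8  287.5] [-3.1409e+00 -2.0000e-03  1.6076e+00] 10.45
t 10.5 pos [ 535.2 -225.8  287.5] rot [-3.1410e+00 -2.0000e-03  1.6076e+00] F [-1.3  0.8 10.2] open 0.145
shift [ 0.0001 -0.0005 -0.001 ] spin None
[-0.73695067  1.87228953  9.18849057]
```

View pics/w14c.png

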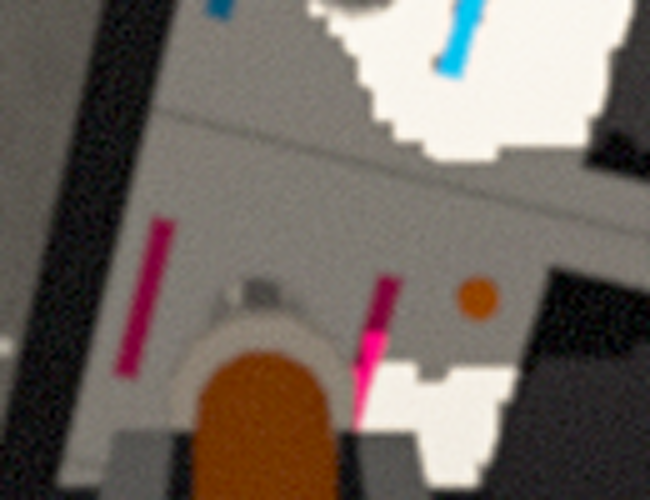

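View pics/s14.png

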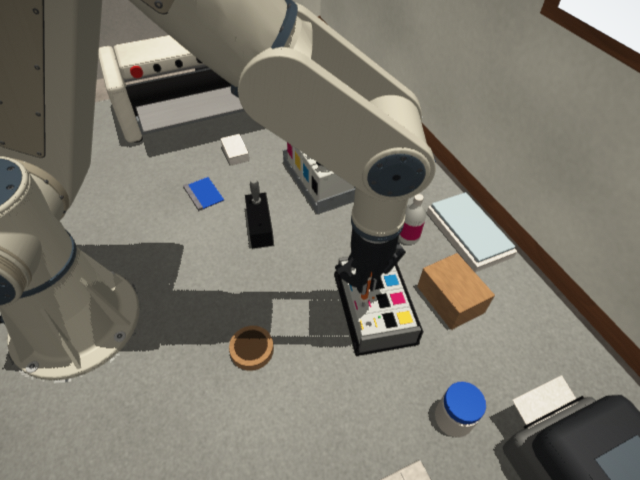

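The last 0.6 mm of travel added about 5 N, against the spring's 0.7 N/mm, so the button is on its stop. The pin tip is at z≈40. Handing in.

```bash
python3 -c "
from rig import workorder,r
print(workorder.sign_off()); s=r.sense(); print(s['clock'],s['contact_force'],s['opening'])"
```

```text
the job is handed in; nothing more can be done
None
the job is handed in; nothing more can be done
```

The magenta cap is shut and the magenta reset button is held down by the gripped pin. I handed the job in at about 10.5 s; sign-off gave no verdict.

- **Cap:** I pushed the magenta cap over from behind with the closed fingertips and pressed it shut. The force reached 28 N with the tip at z = 137.5 mm, the given height for a shut cap. The wrist and side views showed it lying flat like the other three. The arm hid part of the rack in the last side view, so I did not see the caps again after that.
- **Pin:** I gripped the reset pin's handle at 70 N squeeze and lifted it upright from the stand. The opening stayed at about 0.145 throughout.
- **Hole:** Three views put the magenta hole within about 2 mm of each other, and I centred on about (534, −225) mm. The tip went in with no noticeable side force.
- **Button:** The last check showed 9–10 N at the wrist. The estimated tip height was 40 mm, about 20 mm below the mouth. The last 0.6 mm of travel added about 5 N, far more than the spring alone would, so the button is on its stop.

I saw nothing that had moved other than the cap and the pin. No check failed. The pose readings wander by about 1 mm, so the tip height is only good to that.

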